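# Turn the centre leaf of the drill case

### The arm

A 6-joint arm with a two-finger parallel gripper is mounted at the origin on the work surface. World frame = base frame: x ahead of the robot, y to its left, z up, the work surface at z = 0. Lengths are in m, angles in rad, forces in N, time in s.
With the tool pointing down it reaches from about 0.3 to 0.775 m from the base axis. Payload 14.6 kg.
Tool frame: the origin (TCP) lies at the very end of the fingers, on their centre line; the grasp point (between the pads) lies 19 mm behind it; x points along the fingers, y is the direction in which the jaws open and shut, and the axes are right-handed (so a half turn about x gives the same grasp; the last joint's range is limited). The gripper opens to 94 mm and grips with 3 to 60 N. Pads are 16 mm wide; open, the fingers measure 119 mm over their backs; the gripper's body (75 mm by 177 mm) begins 78 mm behind the grasp point.
Start: joints at [-1.294, 0.3, 1.521, -0, 1.321, -0.067], TCP at [0.185, -0.518, 0.205] pointing down, gripper open.
Joint ranges: [-3.03, 3.03], [-0.79, 2.21], [0.23, 2.52], [-1.04, 4.18], [0, 3.07], [-2.55, 2.55]. Speed limits (rad/s): [2.22, 2.22, 2.57, 3.14, 3.14, 3.14].

### API

Orientations are given as [roll, pitch, yaw] about the fixed x, y, z axes, in that order (R = Rz(yaw) Ry(pitch) Rx(roll)).
In Python, from station import ctrl, viewer, hand_in gives the robot as it stands. The module is installed in compiled form; this text tells all that it offers.
- The arm moves only by the tool play_rows, never from a script. Its argument "deltas" is a list that holds one entry, the list of rows, each a list of 7 numbers: the shift along the tool's x, y, z in mm, then the turn, a rotation vector about the tool's x, y, z in rad, then the finger opening in mm, from 0 to 94. In form: [[[dx, dy, dz, ax, ay, az, gripper], ...]]. A call has 1 to 10 rows; each row shifts and turns the commanded pose from where the row before left it, along the tool's axes as they then stand; what a row does not reach is not made up. A row lasts 1/10 s, in which the tool goes at most 50 mm and 8.59 degrees, less where a joint would pass 70% of its speed; a pose out of reach is approached as far as the arm can. A call with a gripper value outside its range is refused whole. The fingers move at their own pace and stop on an object; "grip_force" is the grip in N (left out, the last holds). Time passes only in rows, so rows that do not move let the fingers close. It gives the time, the measured TCP pose, the force and the opening at its end, in the units of the state.
- ctrl.get_obs(): the state, without advancing time (a new reading comes with each control period).
- viewer.camera(name): name is "side" or "top"; returns a dict with "img" (384x512x3 uint8, red, green, blue), "fx", "fy", "cx", "cy" (pixels), "rvec" (rotation vector, rad) and "tvec" (3), from world to camera coordinates, as OpenCV has them. Camera axes: x right, y down, z forward; pixel columns grow to the right and rows downward; lengths in m; the calibration is good to about 2 mm. A picture is of the moment at which its call begins. There is no depth.
- hand_in(): hands the job in, once; it reports no verdict.
The state is a dict: "time_s": time; "qpos": joint angles; "joint_vel": joint speeds; "tau": joint torques, N m; "ee_pos": TCP position; "eef_rot": TCP orientation; "force": force on the tool from outside, world axes, zero at the start; "moment": the same for the moment, N m; "grip_width": finger opening in m.
Only numpy, scipy, OpenCV 4.12 (cv2) and the standard library are available. Lean on these libraries where they do the work, as an engineer would, in place of code of your own. Each camera call takes 0.05 s, during which the arm holds its last target.

### The job

The drill case lies open on the bench with its stiff hinged centre leaf over the half on the robot's right. Using a fingertip only, push the leaf, whose thumb tab sticks out past the case, up and over its spine and press it lightly down until it lies fully flat on the left half, so that the large drills in the right half are uncovered, then draw the hand clear. Do not pinch the leaf or fling it over, do not lift the case or shove it about, and leave the other things on the bench where they are.

Things in the scene. Friction and masses are not known exactly. Their poses are not given: they have to be found in the camera images.
- case: Black drill-bit case lying open flat on the bench like a book, not fastened, some 1.5 kg: two shells joined by a hinge (the spine). 190 mm along the spine (its x axis), 220 mm over both shells (y axis), rims 40 mm above the bench. Origin on the bench under the middle of the spine, z up. One shell on the -y side (robot's right), one on +y (left). Latches on the outer walls, 62 mm off the middle, 4 mm proud
- spine (a point): middle of the spine's hinge axis, 42.5 mm above the bench; the axis runs along the case's x axis
- leaf (a joint): angle of the case's centre leaf about the spine: 0 = flat on the rims of the right (-y) shell, pi/2 = upright, pi = flat on the rims of the left (+y) shell, where it stops. It starts 0.05 to 0.5 rad up from the right shell. The hinge is stiff: the leaf stays at any angle it is left at, and takes some 0.5 to 3 N at the tab to turn
- tab (a point): middle of the outer edge of the leaf's thumb tab, mid-thickness, 135 mm from the hinge axis; moves with the leaf. The flat tab, 50 mm wide (25 mm either side of this point, along the spine), is the middle of the leaf's outer edge; it sticks out 25 mm beyond the leaf and the shell's outer wall, with open air beneath it down to the bench
- leaf_top: upper face, at the start, of the leaf: an aluminium plate 5 mm thick (2.5 mm either side of the hinge axis), 172 mm along the spine, reaching 110 mm out from the hinge axis, then the tab. Origin at the middle of the spine on the hinge axis; turns with the leaf. Small drills and clip rails stand 5 mm proud of it within 75 mm of the axis; farther out it is plain
- leaf_under: lower face, at the start, of the same leaf (same origin and frame), with the same drills and rails within 75 mm of the hinge axis; farther out, and on the tab, it is plain
- jar: clear plastic storage jar of wall plugs, flip-top lid shut with a wire clip, 76 mm across, 100 mm tall, loose, origin on its underside; only a bystander
- socket: white porcelain light socket, foot 60 mm across, 50 mm tall, loose, origin on its underside; only a bystander
- tape: black tape measure standing on its edge, 34 x 66 x 62 mm tall, loose, origin on its underside; only a bystander
- level: yellow plastic spirit level, 400 x 24 x 50 mm tall, lying lengthwise along its own x axis, loose, origin on its underside; only a bystander
- clamp: C-clamp lying flat, grey frame 88 x 150 mm with a steel screw that ends in a knurled knob (32 mm across), about 32 mm high at the knob, loose, origin on its underside; only a bystander
- mallet: blue silicone mallet lying down, head 58 mm across and 95 mm wide, handle to its own -x, 290 mm long overall, loose, origin on its underside; only a bystander
- driver: screwdriver lying down, about 200 mm long, loose, origin on its underside; only a bystander

How it is judged:
By the outcome, as a careful person would: the job done as asked, in the order asked, and still so for the second after the job is handed in, with the robot touching nothing.
It also fails if it takes over 42 s, if anything falls off the work surface, if the arm or the gripper's body presses on something with over 40 N, if the wrist force passes 120 N, or if a joint passes its speed limit or range.

## Working session

There is one attempt and no reset: what is moved stays moved. The work goes in short steps, Python scripts to look and compute and a tool call to move; the robot and the scene stay as the last step left them, time stands still between calls to the robot, and variables do not carry over. Pictures are saved under pics/ and viewed, and the job is handed in when it is done.

Besides the shell and the picture viewer there is one more tool, called after "Request:" as name(argument=value, ...), one argument or row to a line, values as JSON. play_rows: Moves the arm, as the interface text tells. Its arguments: {"type":"object","properties":{"deltas":{"type":"array","items":{"type":"array","items":{"type":"array","items":{"type":"number"}}}},"grip_force":{"type":"number"}},"required":["deltas"]}

```bash
mkdir -p pics; cat > h.py <<'E'
import numpy as np, cv2
from station import ctrl, viewer, hand_in
def grab(n,save=None):
    c=viewer.camera(n)
    if save: cv2.imwrite('pics/'+save+'.png',c['img'][:,:,::-1])
    return c
def K(c): return np.array([[c['fx'],0,c['cx']],[0,c['fy'],c['cy']],[0,0,1.]])
def ray(c,u,v):
    R=cv2.Rodrigues(np.array(c['rvec'],float))[0];t=np.array(c['tvec'],float).reshape(3)
    d=R.T@np.array([(u-c['cx'])/c['fx'],(v-c['cy'])/c['fy'],1]);return -R.T@t,d/np.linalg.norm(d)
def onz(c,u,v,z):
    o,d=ray(c,u,v);return o+d*(z-o[2])/d[2]
def tri(c1,p1,c2,p2):
    o1,d1=ray(c1,*p1);o2,d2=ray(c2,*p2)
    A=np.stack([d1,-d2],1);s=np.linalg.lstsq(A,o2-o1,rcond=None)[0]
    a=o1+d1*s[0];b=o2+d2*s[1];return (a+b)/2,np.linalg.norm(a-b)
def proj(c,P):
    return cv2.projectPoints(np.array(P,float).reshape(-1,3),np.array(c['rvec'],float),np.array(c['tvec'],float),K(c),None)[0].reshape(-1,2)
E
python3 - <<'E'
from h import *
import pickle
cs={}
for n in('top','side'):
    cs[n]=grab(n,n+'0')
    c=cs[n];print(n,c['fx'],c['cx'],c['cy'],ray(c,256,192))
pickle.dump(cs,open('c0.pkl','wb'))
print(ctrl.get_obs())
E
```

```text
top 449.44713914007536 254.6001851386837 187.05671528429258 (array([ 0.29265253, -0.0160025 ,  1.32265782]), array([ 0.21081908,  0.01280664, -0.9774412 ]))
side 492.1425737033956 252.3520690804132 183.7155326462648 (array([0.24005453, 0.72515266, 0.98049535]), array([ 0.23788023, -0.59733553, -0.76590029]))
{'time_s': 0.1, 'qpos': array([-1.29359743e+00,  3.00416472e-01,  1.52147687e+00, -1.02557662e-05,
        1.32074236e+00, -6.66045903e-02]), 'joint_vel': array([ 4.85340952e-05, -2.25053261e-03, -7.00487828e-04,  5.20682868e-05,
        1.52737323e-03, -9.00573532e-04]), 'tau': array([ 1.56680089e-03, -5.32643831e+01, -3.53285658e+01,  7.09847454e-02,
        2.34783796e-02, -7.84910458e-05]), 'ee_pos': array([ 0.18531795, -0.51759465,  0.20496039]), 'eef_rot': array([-1.62787712,  1.56975322,  1.85752156]), 'force': array([ 0.68543556, -0.50607156,  0.20650988]), 'moment': array([-0.0289359 ,  0.05275518, -0.02569573]), 'grip_width': 0.0941950499331834}
```

View pics/top0.png

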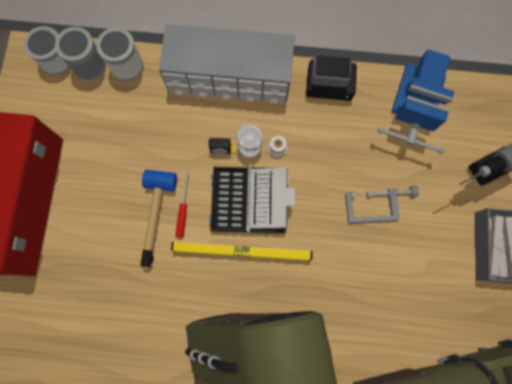

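View pics/side0.png

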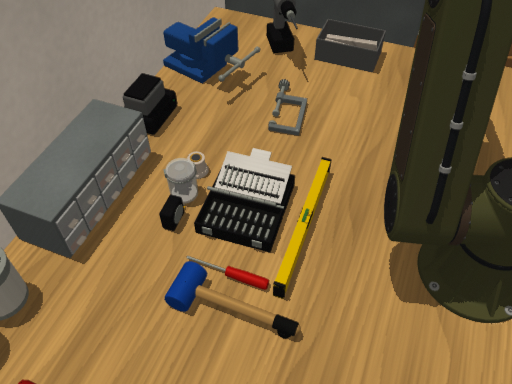

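The top view shows the case at about (250,199). The left half is open and the leaf, light grey with its tab at (291,198), lies over the right half. The level is below it at row 250, and the jar, socket and tape are above it at row 145. I'll zoom in to measure.

```bash
python3 - <<'E'
from h import *
import pickle
cs=pickle.load(open('c0.pkl','rb'))
a=cs['top']['img'][120:270,195:325][:,:,::-1];cv2.imwrite('pics/topz.png',cv2.resize(a,None,fx=4,fy=4,interpolation=cv2.INTER_CUBIC))
a=cs['side']['img'][135:260,150:345][:,:,::-1];cv2.imwrite('pics/sidez.png',cv2.resize(a,None,fx=4,fy=4,interpolation=cv2.INTER_CUBIC))
E
```

```text
(no output)
```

View pics/topz.png

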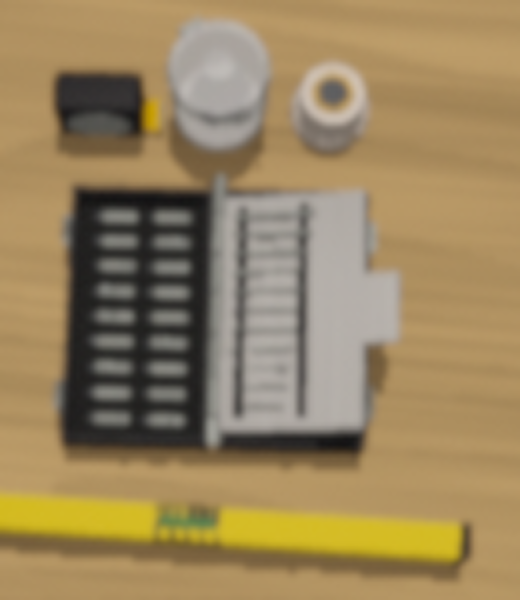

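View pics/sidez.png

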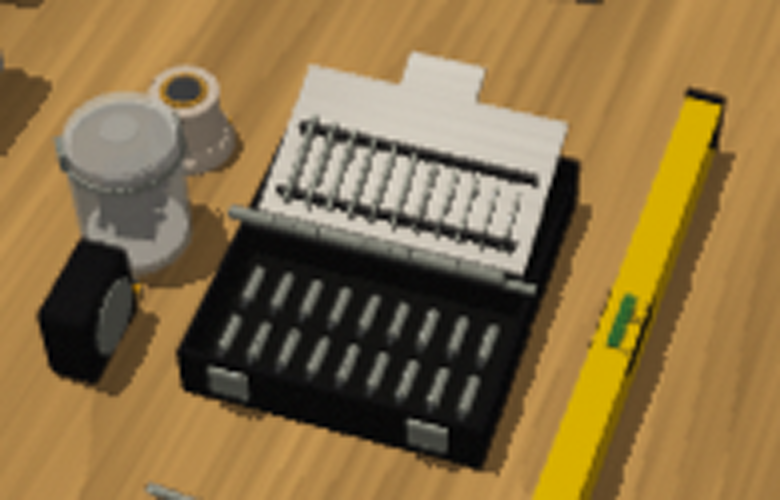

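```bash
python3 - <<'E'
from h import *
import pickle
cs=pickle.load(open('c0.pkl','rb'));T,S=cs['top'],cs['side']
t=lambda p:(195+(p[0]-1.5)/4,120+(p[1]-1.5)/4)
s=lambda p:(150+(p[0]-1.5)/4,135+(p[1]-1.5)/4)
P={}
for n,a,b in [('spineF',(219,180),(235,212)),('spineN',(212,442),(532,288)),('tabF',(399,272),(412,55)),('tabN',(399,341),(484,68)),('leafF',(366,190),(312,68)),('leafN',(366,432),(567,124))]:
    p,e=tri(T,t(a),S,s(b));P[n]=p;print(n,p.round(4),round(e,4))
ax=P['spineF']-P['spineN'];print('len',np.linalg.norm(ax))
ax[2]=0;yaw=np.arctan2(ax[1],ax[0]);print('yaw',yaw,np.degrees(yaw))
m=(P['spineF']+P['spineN'])/2;tab=(P['tabF']+P['tabN'])/2
ey=np.array([-np.sin(yaw),np.cos(yaw),0]);ex=np.array([np.cos(yaw),np.sin(yaw),0])
d=tab-m;print('m',m,'tab local',d@ex,d@ey,d[2],'ang',np.arctan2(d[2],-(d@ey)),np.hypot(d[2],d@ey))
for n in('leafF','leafN'):
    d=P[n]-m;print(n,d@ex,d@ey,d[2],np.arctan2(d[2],-(d@ey)))
# other things
for n,p,z in [('levelR',(467,540),.05),('levelL_',(0,510),.05),('jar top',(219,70),.1),('jar base',(219,115),0),('socket',(332,95),.05),('tape',(100,100),.06),('case lat R',(372,235),.03)]:
    print(n,onz(T,*t(p),z).round(4))
# verify by projection of the case model
c0=np.array([m[0],m[1],0])
def W(l): return c0+l[0]*ex+l[1]*ey+np.array([0,0,l[2]])
for nm,c in cs.items():
    im=c['img'][:,:,::-1].copy()
    im=cv2.resize(im,None,fx=4,fy=4,interpolation=cv2.INTER_CUBIC)
    for z in(0,.04):
        q=proj(c,[W((sx*.095,sy*.11,z)) for sx,sy in((1,1),(1,-1),(-1,-1),(-1,1))])*4+1.5
        cv2.polylines(im,[q.astype(int)],True,(0,0,255) if z else (0,255,0),1)
    q=proj(c,[W((.095,0,.0425)),W((-.095,0,.0425))])*4+1.5
    cv2.polylines(im,[q.astype(int)],False,(255,0,255),1)
    im=im[480:1080,760:1320] if nm=='top' else im[520:1060,600:1390]
    cv2.imwrite('pics/ov_'+nm+'.png',im)
E
```

```text
spineF [0.6468 0.0278 0.0473] 0.0021
spineN [0.4547 0.0138 0.0437] 0.0013
tabF [ 0.5817 -0.1067  0.0845] 0.0024
tabN [ 0.5327 -0.1101  0.0871] 0.0005
leafF [ 0.6407 -0.0791  0.0769] 0.0035
leafN [ 0.4693 -0.0928  0.0766] 0.0016
len 0.19271265712605123
yaw 0.07254024903098966 4.156250114303667
m [0.55073984 0.02080842 0.045491  ] tab local -0.0029687585057888853 -0.12933150429497045 0.0403255426253295 ang 0.3022468750699387 0.13547245989952064
leafF 0.08252011689182986 -0.10618170167812806 0.03139837394334202 0.28751103839396874
leafN -0.08950362019148242 -0.10745246952946841 0.03113946558017136 0.28207069431240644
levelR [ 0.4031 -0.1714  0.05  ]
levelL_ [0.3922 0.1575 0.05  ]
jar top [0.7144 0.0342 0.1   ]
jar base [0.7127 0.0348 0.    ]
socket [ 0.7205 -0.0491  0.05  ]
tape [0.6966 0.1207 0.06  ]
case lat R [ 0.6217 -0.0884  0.03  ]
```

View pics/ov_top.png

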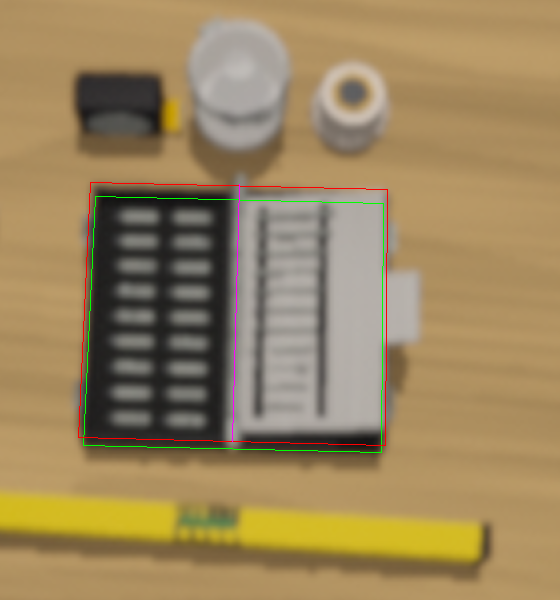

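View pics/ov_side.png

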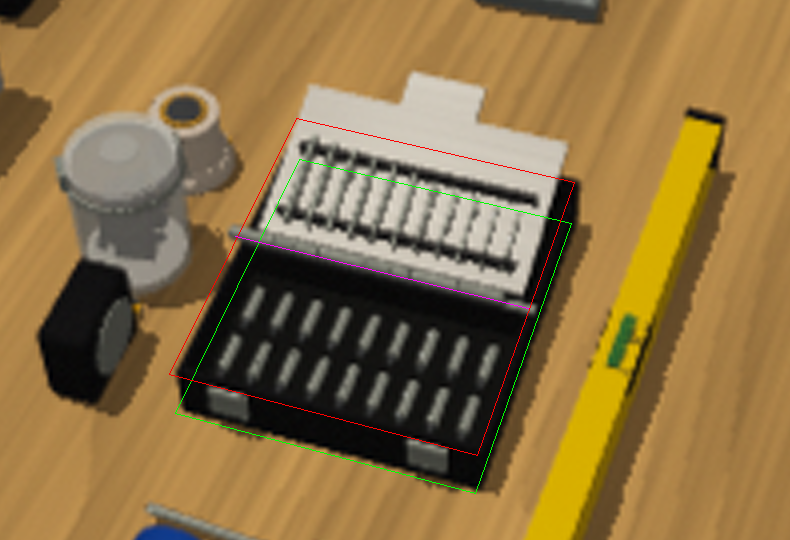

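```bash
cat >> h.py <<'E'
from scipy.spatial.transform import Rotation as Ro
YAW=.0725
def goalR(a,flip):
    # tool x in plane perp to spine, tilt a from down toward +y; tool y along +-spine
    ex=np.array([np.cos(YAW),np.sin(YAW),0]);ey=np.array([-np.sin(YAW),np.cos(YAW),0])
    x=np.sin(a)*ey+np.array([0,0,-np.cos(a)]);y=ex*flip
    return np.stack([x,y,np.cross(x,y)],1)
def toolrel(o,P,R):
    R0=Ro.from_euler('xyz',o['eef_rot']).as_matrix()
    return R0.T@(np.array(P)-o['ee_pos'])*1e3, Ro.from_matrix(R0.T@R).as_rotvec()
def C2W(l,c=(0.548,0.020,0)):
    ex=np.array([np.cos(YAW),np.sin(YAW),0]);ey=np.array([-np.sin(YAW),np.cos(YAW),0])
    return np.array(c)+l[0]*ex+l[1]*ey+np.array([0,0,l[2]])
E
python3 - <<'E'
from h import *
np.set_printoptions(precision=3,suppress=True)
o=ctrl.get_obs();print(Ro.from_euler('xyz',o['eef_rot']).as_matrix())
for f in(1,-1):
  for a in(0,60): print(f,a,toolrel(o,C2W((0,-.19,.13)),goalR(np.radians(a),f)))
E
```

```text
[[-0.     0.337 -0.941]
 [ 0.001 -0.941 -0.337]
 [-1.    -0.001 -0.   ]]
1 0 (array([  75.198, -200.755, -471.743]), array([-1.299, -0.001,  0.001]))
1 60 (array([  75.198, -200.755, -471.743]), array([-1.172,  0.89 , -0.676]))
-1 0 (array([  75.198, -200.755, -471.743]), array([1.842, 0.001, 0.001]))
-1 60 (array([  75.198, -200.755, -471.743]), array([ 1.651, -0.723, -0.952]))
```

Request:
play_rows(
  deltas=[
    [[6,-16.7,-39.3,0,0,0,0],[6,-16.7,-39.3,0,0,0,0],[6,-16.7,-39.3,0,0,0,0],[6,-16.7,-39.3,0,0,0,0],[6,-16.7,-39.3,0,0,0,0],[6,-16.7,-39.3,0,0,0,0],[6,-16.7,-39.3,0,0,0,0],[6,-16.7,-39.3,0,0,0,0],[6,-16.7,-39.3,0,0,0,0],[6,-16.7,-39.3,0,0,0,0]],
  ],
  grip_force=10,
)

```text
time_s: 1.1
ee_pos: [0.5001, -0.2266, 0.145]
eef_rot: [-0.836, 1.57, 2.649]
force: [1.6, -0.3, 0.1]
grip_width: 0.0175
```

Request:
play_rows(
  deltas=[
    [[0,0,0,-0.13,0,0,0],[0,0,0,-0.13,0,0,0],[0,0,0,-0.13,0,0,0],[0,0,0,-0.13,0,0,0],[0,0,0,-0.13,0,0,0],[0,0,0,-0.13,0,0,0],[0,0,0,-0.13,0,0,0],[0,0,0,-0.13,0,0,0],[0,0,0,-0.13,0,0,0],[0,0,0,-0.13,0,0,0]],
  ],
)

```text
time_s: 2.1
ee_pos: [0.4989, -0.228, 0.1451]
eef_rot: [-2.126, 1.57, 2.664]
force: [0.2, -0.0, -0.5]
grip_width: 0.0004
```

```bash
python3 - <<'E'
from h import *
np.set_printoptions(precision=3,suppress=True)
o=ctrl.get_obs();print(o);print(Ro.from_euler('xyz',o['eef_rot']).as_matrix())
for a in(0,55): print(a,toolrel(o,C2W((0,-.19,.13)),goalR(np.radians(a),1)))
E
```

```text
{'time_s': 2.1, 'qpos': array([-0.495,  0.354,  1.596, -0.   ,  1.193, -0.574]), 'joint_vel': array([ 0.001, -0.   ,  0.001, -0.001, -0.   , -1.289]), 'tau': array([ -0.005, -54.301, -33.361,   0.048,   0.055,   2.724]), 'ee_pos': array([ 0.499, -0.228,  0.145]), 'eef_rot': array([-2.126,  1.57 ,  2.664]), 'force': array([ 0.221, -0.029, -0.534]), 'moment': array([-0.006, -0.089,  0.038]), 'grip_width': 0.00036072181458277194}
[[-0.001  0.997  0.078]
 [ 0.     0.078 -0.997]
 [-1.    -0.001 -0.   ]]
0 (array([ 15.076,  67.24 , -53.416]), array([ 0.006, -0.   ,  0.001]))
55 (array([ 15.076,  67.24 , -53.416]), array([0.005, 0.96 , 0.003]))
```

Request:
play_rows(
  deltas=[
    [[0,8.4,0,0,0.12,0,0],[0,8.4,0,0,0.12,0,0],[0,8.4,0,0,0.12,0,0],[0,8.4,0,0,0.12,0,0],[0,8.4,0,0,0.12,0,0],[0,8.4,0,0,0.12,0,0],[0,8.4,0,0,0.12,0,0],[0,8.4,0,0,0.12,0,0],[0,0,0,0,0,0,0]],
  ],
)

```text
time_s: 3.0
ee_pos: [0.5655, -0.2236, 0.1417]
eef_rot: [-3.136, 0.604, 1.646]
force: [-0.0, -0.4, -0.4]
grip_width: 0.0007
```

```bash
python3 - <<'E'
from h import *
np.set_printoptions(precision=3,suppress=True)
T=grab('top','top1');S=grab('side','side1')
a=T['img'][120:270,195:345][:,:,::-1];a=cv2.resize(a,None,fx=4,fy=4,interpolation=cv2.INTER_CUBIC)
b=S['img'][90:240,160:310][:,:,::-1];b=cv2.resize(b,None,fx=4,fy=4,interpolation=cv2.INTER_CUBIC)
o=ctrl.get_obs()
cv2.circle(a,tuple(((proj(T,o['ee_pos'])[0]-[195,120])*4+1.5).astype(int)),3,(0,0,255),-1)
cv2.circle(b,tuple(((proj(S,o['ee_pos'])[0]-[160,90])*4+1.5).astype(int)),3,(0,0,255),-1)
cv2.imwrite('pics/t1.png',a);cv2.imwrite('pics/s1.png',b)
print(o['qpos'],o['ee_pos'],o['force']);R=Ro.from_euler('xyz',o['eef_rot']).as_matrix();print(R)
for p in ((0,-.16,.05),(0,-.125,.05)): print(toolrel(o,C2W(p),R))
E
```

```text
[-0.702  0.875  1.049  0.67   1.916 -0.777] [ 0.566 -0.223  0.145] [-0.278 -0.008 -0.498]
[[-0.06   0.997  0.041]
 [ 0.816  0.073 -0.574]
 [-0.575 -0.001 -0.818]]
(array([123.046,  -0.132,  29.047]), array([0., 0., 0.]))
(array([151.675,  -0.12 ,   8.912]), array([0., 0., 0.]))
```

View pics/t1.png

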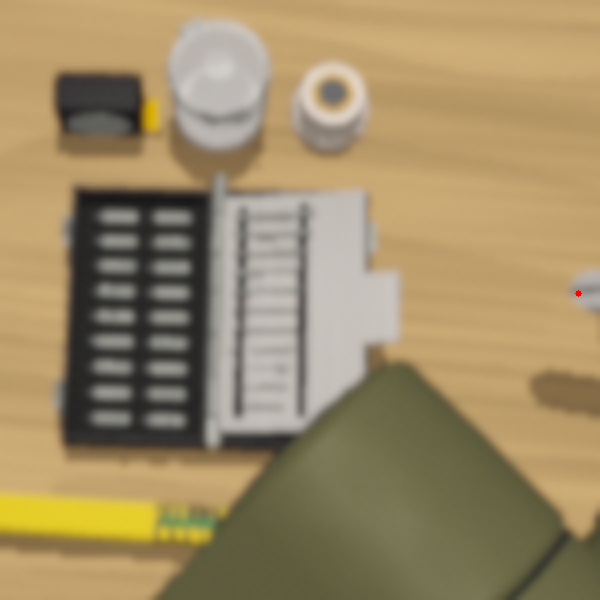

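View pics/s1.png

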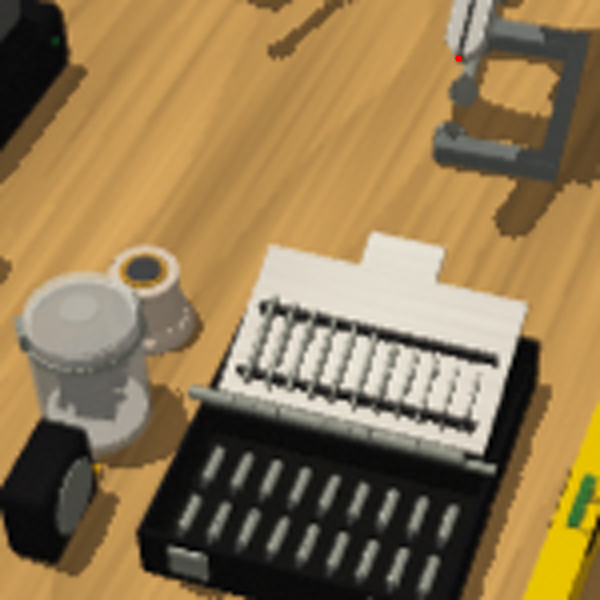

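The tip projection matches the image in both views: top (578,293), side (459,58). Next I bring the tip under the tab.

Request:
play_rows(
  deltas=[
    [[31,0,7.3,0,0,0,0],[31,0,7.3,0,0,0,0],[31,0,7.3,0,0,0,0],[30,0,7.3,0,0,0,0],[7.5,0,-6.7,0,0,0,0],[7.5,0,-6.7,0,0,0,0],[7.5,0,-6.7,0,0,0,0],[7.5,0,-6.7,0,0,0,0],[0,0,0,0,0,0,0]],
  ],
)

```text
time_s: 4.0
ee_pos: [0.5573, -0.0989, 0.0568]
eef_rot: [3.14, 0.612, 1.644]
force: [-0.1, -0.6, -0.3]
grip_width: 0.0006
```

```bash
cat > look.py <<'E'
from h import *
import sys
np.set_printoptions(precision=4,suppress=True)
n=sys.argv[1]
T=grab('top');S=grab('side')
a=T['img'][120:270,195:345][:,:,::-1];a=cv2.resize(a,None,fx=4,fy=4,interpolation=cv2.INTER_CUBIC)
b=S['img'][100:250,170:320][:,:,::-1];b=cv2.resize(b,None,fx=4,fy=4,interpolation=cv2.INTER_CUBIC)
o=ctrl.get_obs()
cv2.circle(a,tuple(((proj(T,o['ee_pos'])[0]-[195,120])*4+1.5).astype(int)),3,(0,0,255),-1)
cv2.circle(b,tuple(((proj(S,o['ee_pos'])[0]-[170,100])*4+1.5).astype(int)),3,(0,0,255),-1)
cv2.imwrite('pics/'+n+'.png',cv2.resize(np.hstack([a,b]),(800,400),interpolation=cv2.INTER_AREA))
print(o['time_s'],o['qpos'],o['ee_pos'],o['force'])
R=Ro.from_euler('xyz',o['eef_rot']).as_matrix();
ex=np.array([np.cos(YAW),np.sin(YAW),0]);ey=np.array([-np.sin(YAW),np.cos(YAW),0])
d=o['ee_pos']-C2W((0,0,0));print('local',d@ex,d@ey,d[2],'tilt',np.degrees(np.arctan2(R[:,0]@ey,-R[2,0])),'xdir',R[:,0],'ydotex',R[:,1]@ex)
E
python3 look.py a2
```

```text
4.1 [-0.5659  0.8385  1.3521  0.7193  1.6346 -0.8575] [ 0.5573 -0.0998  0.0562] [ 0.2884 -0.3462 -0.7395]
local 0.000546438739558246 -0.12018101937268036 0.05620920510892193 tilt 54.96455849298846 xdir [-0.0593  0.8166 -0.5741] ydotex 0.9999995869746908
```

View pics/a2.png

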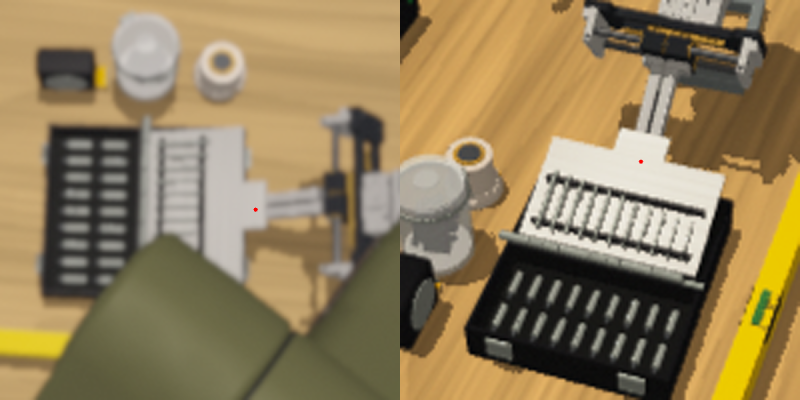

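The tip sits under the tab, with its TCP mark drawn on the tab at top (255,209) and side (641,161), and no contact force. The forearm passes over the case, so I'll check its clearance before lifting.

```bash
python3 - <<'E'
from h import *
T=grab('top','top2');S=grab('side','side2')
cv2.imwrite('pics/both2.png',cv2.resize(np.hstack([T['img'],S['img']])[:,:,::-1],(800,300),interpolation=cv2.INTER_AREA))
E
```

```text
(no output)
```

View pics/side2.png

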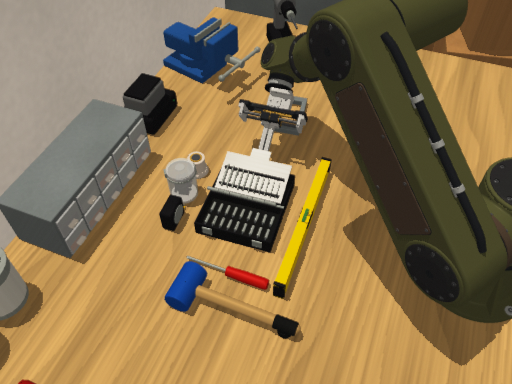

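View pics/top2.png

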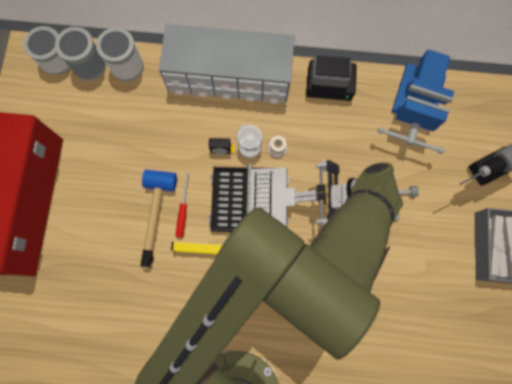

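```bash
cat > plan.py <<'E'
from h import *
import sys
np.set_printoptions(precision=2,suppress=True)
H=.008;ZS=.0425
def amap(th):
    return np.interp(np.degrees(th),[0,40,60,90,135,175,185],[55,55,45,25,8,0,0])
def pose(th,press=0):
    a=np.radians(amap(th));f=np.array([np.sin(a),-np.cos(a)]);n=np.array([np.cos(a),np.sin(a)])
    l=np.array([-np.cos(th),np.sin(th)]);t=np.array([np.sin(th),np.cos(th)]);sp=np.array([0,ZS])
    if a<np.pi/2-th: c=sp+.135*l-.0025*t+.017*f
    else: c=sp+.118*l-.0025*t
    p=c-H*n
    return p,a
if __name__=='__main__':
    o=ctrl.get_obs();ex=np.array([np.cos(YAW),np.sin(YAW),0]);ey=np.array([-np.sin(YAW),np.cos(YAW),0])
    d=o['ee_pos']-C2W((0,0,0));p=np.array([d@ey,d[2]]);R=Ro.from_euler('xyz',o['eef_rot']).as_matrix();a=np.arctan2(R[:,0]@ey,-R[2,0])
    print(p,np.degrees(a),'lx',d@ex,o['force'],o['time_s'])
    ths=np.arange(float(sys.argv[1]),float(sys.argv[2])+1e-6,float(sys.argv[3]))
    for th in ths:
        p2,a2=pose(th);dp=(p2-p)*1e3
        f=np.array([np.sin(a),-np.cos(a)]);z=-np.array([np.cos(a),np.sin(a)])
        print('th %.2f'%th,p2*1e3,'row dx %.1f dz %.1f ay %.3f'%(dp@f,dp@z,a2-a));p,a=p2,a2
E
python3 plan.py .2 1.0 .05
```

```text
[-0.12  0.06] 54.989940216749794 lx 0.0004446829649522473 [-0.3  -0.67 -0.5 ] 4.2
th 0.20 [-123.47   50.57] row dx 0.5 dz 6.1 ay 0.000
th 0.25 [-122.08   57.17] row dx -2.7 dz -6.2 ay 0.000
th 0.30 [-120.37   63.7 ] row dx -2.3 dz -6.3 ay 0.000
th 0.35 [-118.34   70.14] row dx -2.0 dz -6.4 ay 0.000
th 0.40 [-115.98   76.46] row dx -1.7 dz -6.5 ay 0.000
th 0.45 [-113.31   82.67] row dx -1.4 dz -6.6 ay 0.000
th 0.50 [-110.34   88.72] row dx -1.0 dz -6.7 ay 0.000
th 0.55 [-107.06   94.63] row dx -0.7 dz -6.7 ay 0.000
th 0.60 [-103.49  100.36] row dx -0.4 dz -6.7 ay 0.000
th 0.65 [-100.04  105.37] row dx -0.0 dz -6.1 ay 0.000
th 0.70 [-96.46 110.06] row dx 0.2 dz -5.9 ay -0.001
th 0.75 [-92.8  114.67] row dx 0.3 dz -5.9 ay -0.025
th 0.80 [-88.92 119.1 ] row dx 0.5 dz -5.9 ay -0.025
th 0.85 [-84.83 123.31] row dx 0.6 dz -5.8 ay -0.025
th 0.90 [-80.53 127.32] row dx 0.8 dz -5.8 ay -0.025
th 0.95 [-76.05 131.1 ] row dx 0.9 dz -5.8 ay -0.025
th 1.00 [-71.38 134.65] row dx 1.1 dz -5.8 ay -0.025
```

Request:
play_rows(
  deltas=[
    [[-1.2,0,-3.1,0,0,0,0],[-1.1,0,-3.1,0,0,0,0],[-1.1,0,-3.2,0,0,0,0],[-1,0,-3.2,0,0,0,0],[-1,0,-3.2,0,0,0,0],[-0.9,0,-3.3,0,0,0,0],[-0.8,0,-3.3,0,0,0,0]],
  ],
)

```text
time_s: 4.9
ee_pos: [0.5565, -0.0925, 0.0784]
eef_rot: [-3.142, 0.611, 1.644]
force: [-0.6, 0.2, -2.3]
grip_width: 0.0002
```

```bash
python3 look.py a3; python3 plan.py .4 .4 .05
```

```text
5.0 [-0.5569  0.797   1.3656  0.7263  1.651  -0.8335] [ 0.5567 -0.0925  0.0788] [-0.3141  0.0403  0.0065]
local 0.0005420284223266491 -0.11281061024803635 0.07875564320522349 tilt 54.9868530982608 xdir [-0.0595  0.8169 -0.5738] ydotex 0.9999995186098356
[-0.11  0.08] 54.9868530982608 lx 0.0005420284223266491 [-0.31  0.04  0.01] 5.0
th 0.40 [-115.98   76.46] row dx -1.3 dz 3.7 ay 0.000
```

View pics/a3.png

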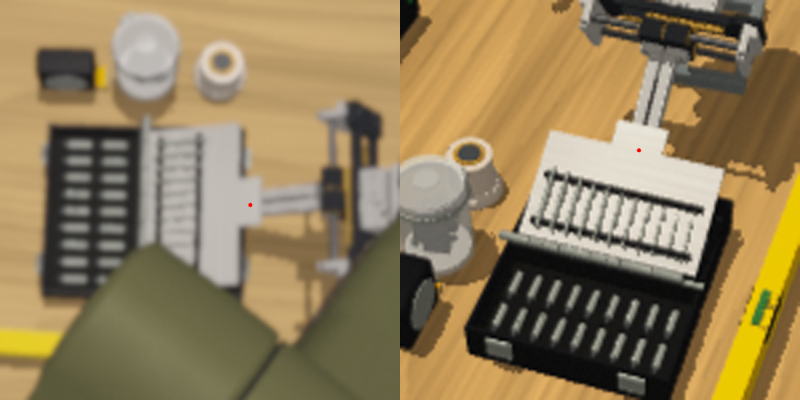

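The tab top edge moved from (641,131) to (638,122) in the side panel, so the leaf is rising under a force of about 2 N and the case hasn't moved. I'll continue along the arc.

Request:
play_rows(
  deltas=[
    [[-0.8,0,-3.3,0,0,0,0],[-0.7,0,-3.3,0,0,0,0],[-0.6,0,-3.3,0,0,0,0],[-0.5,0,-3.3,0,0,0,0],[-0.4,0,-3.3,0,0,0,0],[-0.3,0,-3.3,0,0,0,0],[-0.2,0,-3.2,0,0,0,0],[-0.1,0,-3.1,0,0,0,0],[0,0,-3,0,0,0,0]],
  ],
)

```text
time_s: 5.9
ee_pos: [0.5555, -0.0787, 0.1042]
eef_rot: [-3.142, 0.611, 1.644]
force: [-0.9, 0.0, -3.2]
grip_width: -0.0001
```

```bash
python3 look.py a4; python3 plan.py .65 1.3 .05
```

```text
6.0 [-0.5396  0.7455  1.3875  0.7384  1.6637 -0.8026] [ 0.5556 -0.0787  0.1045] [ 0.2209 -0.3841  0.0955]
local 0.000452769806758363 -0.09899438752222017 0.10448603199339228 tilt 55.00039696436302 xdir [-0.0597  0.817  -0.5736] ydotex 0.9999996560227302
[-0.1  0.1] 55.00039696436302 lx 0.000452769806758363 [ 0.22 -0.38  0.1 ] 6.0
th 0.65 [-100.04  105.37] row dx -1.4 dz -0.1 ay -0.000
th 0.70 [-96.46 110.06] row dx 0.2 dz -5.9 ay -0.001
th 0.75 [-92.8  114.67] row dx 0.3 dz -5.9 ay -0.025
th 0.80 [-88.92 119.1 ] row dx 0.5 dz -5.9 ay -0.025
th 0.85 [-84.83 123.31] row dx 0.6 dz -5.8 ay -0.025
th 0.90 [-80.53 127.32] row dx 0.8 dz -5.8 ay -0.025
th 0.95 [-76.05 131.1 ] row dx 0.9 dz -5.8 ay -0.025
th 1.00 [-71.38 134.65] row dx 1.1 dz -5.8 ay -0.025
th 1.05 [-66.55 137.97] row dx 1.2 dz -5.7 ay -0.025
th 1.10 [-61.6  141.07] row dx 1.3 dz -5.7 ay -0.033
th 1.15 [-56.51 143.93] row dx 1.4 dz -5.7 ay -0.033
th 1.20 [-51.29 146.52] row dx 1.5 dz -5.6 ay -0.033
th 1.25 [-45.95 148.85] row dx 1.6 dz -5.6 ay -0.033
th 1.30 [-40.5 150.9] row dx 1.7 dz -5.6 ay -0.033
```

View pics/a4.png

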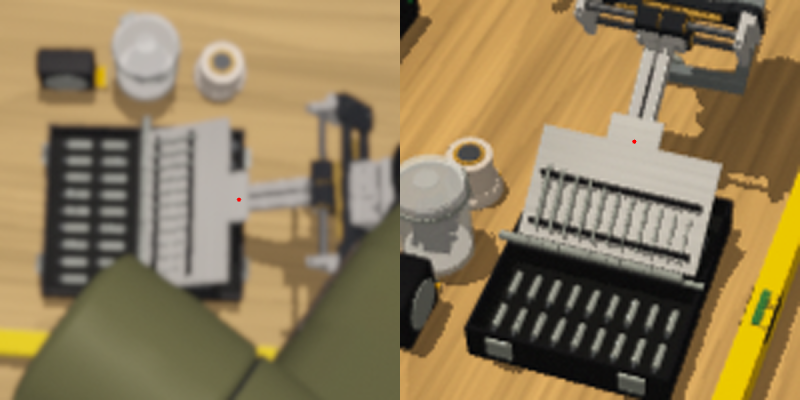

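Request:
play_rows(
  deltas=[
    [[0,0,-2.9,0,0,0,0],[0.1,0,-2.9,0,0,0,0],[0.1,0,-2.9,0,-0.0125,0,0],[0.2,0,-2.9,0,-0.0125,0,0],[0.2,0,-2.9,0,-0.0125,0,0],[0.3,0,-2.9,0,-0.0125,0,0],[0.3,0,-2.9,0,-0.0125,0,0],[0.3,0,-2.9,0,-0.0125,0,0],[0.4,0,-2.9,0,-0.0125,0,0],[0.4,0,-2.9,0,-0.0125,0,0]],
  ],
)

```text
time_s: 7.0
ee_pos: [0.5541, -0.0595, 0.126]
eef_rot: [3.142, 0.712, 1.644]
force: [-0.0, 0.1, -2.4]
grip_width: 0.0006
```

Request:
play_rows(
  deltas=[
    [[0.4,0,-2.9,0,-0.0125,0,0],[0.5,0,-2.9,0,-0.0125,0,0],[0.5,0,-2.9,0,-0.0125,0,0],[0.5,0,-2.9,0,-0.0125,0,0],[0.6,0,-2.9,0,-0.0125,0,0],[0.6,0,-2.9,0,-0.0125,0,0],[0.6,0,-2.9,0,-0.016,0,0],[0.7,0,-2.9,0,-0.016,0,0],[0.7,0,-2.9,0,-0.016,0,0],[0.7,0,-2.9,0,-0.016,0,0]],
  ],
)

```text
time_s: 8.0
ee_pos: [0.5523, -0.0352, 0.1427]
eef_rot: [3.142, 0.851, 1.644]
force: [0.1, -1.9, -2.3]
grip_width: 0.0007
```

```bash
python3 look.py a5; python3 plan.py 1.15 1.8 .05
```

```text
8.1 [-0.4207  0.5482  1.486   0.6207  1.5141 -0.6627] [ 0.5524 -0.0349  0.1431] [ 0.3487 -0.2838 -0.3351]
local 0.00045212111375837825 -0.055106684990816744 0.14313542625995324 tilt 41.25053629118131 xdir [-0.048   0.6576 -0.7518] ydotex 0.9999989513267895
[-0.06  0.14] 41.25053629118131 lx 0.00045212111375837825 [ 0.35 -0.28 -0.34] 8.1
th 1.15 [-56.51 143.93] row dx -1.5 dz 0.5 ay -0.003
th 1.20 [-51.29 146.52] row dx 1.5 dz -5.6 ay -0.033
th 1.25 [-45.95 148.85] row dx 1.6 dz -5.6 ay -0.033
th 1.30 [-40.5 150.9] row dx 1.7 dz -5.6 ay -0.033
th 1.35 [-34.96 152.68] row dx 1.8 dz -5.5 ay -0.033
th 1.40 [-29.34 154.18] row dx 1.8 dz -5.5 ay -0.033
th 1.45 [-23.66 155.39] row dx 1.9 dz -5.5 ay -0.033
th 1.50 [-17.92 156.31] row dx 2.0 dz -5.4 ay -0.033
th 1.55 [-12.16 156.94] row dx 2.1 dz -5.4 ay -0.033
th 1.60 [ -6.34 157.22] row dx 2.3 dz -5.4 ay -0.025
th 1.65 [ -0.5  157.17] row dx 2.5 dz -5.3 ay -0.019
th 1.70 [  5.32 156.82] row dx 2.6 dz -5.2 ay -0.019
th 1.75 [ 11.11 156.17] row dx 2.8 dz -5.1 ay -0.019
th 1.80 [ 16.86 155.24] row dx 2.9 dz -5.0 ay -0.019
```

View pics/a5.png

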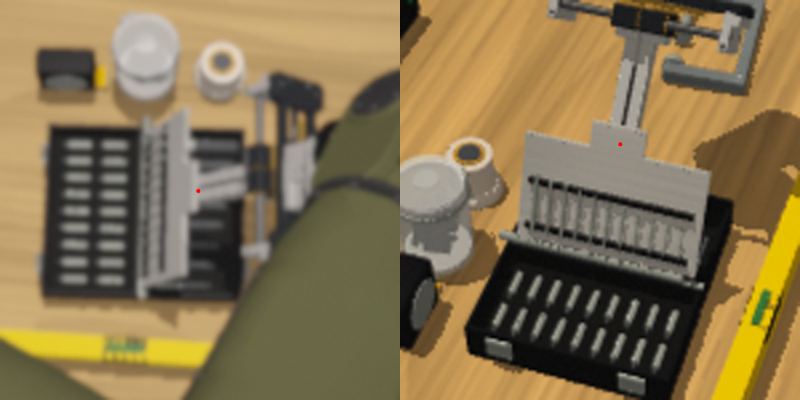

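The leaf is about two thirds of the way to upright and tracking the tip, and the case and bystanders are unmoved. I keep following the arc.

Request:
play_rows(
  deltas=[
    [[0.5,0,-2.8,0,-0.017,0,0],[0.6,0,-2.8,0,-0.017,0,0],[0.7,0,-2.8,0,-0.017,0,0],[0.7,0,-2.8,0,-0.017,0,0],[0.8,0,-2.8,0,-0.017,0,0],[0.8,0,-2.8,0,-0.017,0,0],[0.8,0,-2.8,0,-0.017,0,0],[0.9,0,-2.8,0,-0.017,0,0],[0.9,0,-2.8,0,-0.017,0,0],[0.9,0,-2.8,0,-0.017,0,0]],
  ],
)

```text
time_s: 9.1
ee_pos: [0.5504, -0.0084, 0.1534]
eef_rot: [3.142, 1.021, 1.644]
force: [-0.4, -1.0, -1.4]
grip_width: 0.0001
```

Request:
play_rows(
  deltas=[
    [[0.9,0,-2.7,0,-0.017,0,0],[1,0,-2.7,0,-0.017,0,0],[1,0,-2.7,0,-0.017,0,0],[1,0,-2.7,0,-0.017,0,0],[1,0,-2.7,0,-0.017,0,0],[1.1,0,-2.7,0,-0.017,0,0],[1.1,0,-2.7,0,-0.014,0,0],[1.2,0,-2.7,0,-0.012,0,0],[1.2,0,-2.7,0,-0.01,0,0],[1.3,0,-2.6,0,-0.01,0,0]],
  ],
)

```text
time_s: 10.1
ee_pos: [0.5483, 0.0203, 0.156]
eef_rot: [3.142, 1.169, 1.644]
force: [0.1, -2.6, -0.3]
grip_width: 0.0004
```

```bash
python3 look.py a6; python3 plan.py 1.65 2.5 .05
```

```text
10.2 [-0.2171  0.3942  1.5662  0.3977  1.3227 -0.4172] [0.5483 0.0206 0.1561] [ 0.2512 -1.0475 -0.0568]
local 0.0003054778532539589 0.00056472042079618 0.15608642826035257 tilt 23.071326256097375 xdir [-0.0288  0.3908 -0.92  ] ydotex 0.9999993708169267
[0.   0.16] 23.071326256097375 lx 0.0003054778532539589 [ 0.25 -1.05 -0.06] 10.2
th 1.65 [ -0.5  157.17] row dx -1.4 dz 0.6 ay 0.004
th 1.70 [  5.32 156.82] row dx 2.6 dz -5.2 ay -0.019
th 1.75 [ 11.11 156.17] row dx 2.8 dz -5.1 ay -0.019
th 1.80 [ 16.86 155.24] row dx 2.9 dz -5.0 ay -0.019
th 1.85 [ 22.55 154.02] row dx 3.1 dz -4.9 ay -0.019
th 1.90 [ 28.17 152.52] row dx 3.2 dz -4.8 ay -0.019
th 1.95 [ 33.7  150.73] row dx 3.4 dz -4.7 ay -0.019
th 2.00 [ 39.13 148.67] row dx 3.5 dz -4.6 ay -0.019
th 2.05 [ 44.45 146.34] row dx 3.7 dz -4.5 ay -0.019
th 2.10 [ 49.64 143.75] row dx 3.8 dz -4.4 ay -0.019
th 2.15 [ 54.68 140.9 ] row dx 4.0 dz -4.2 ay -0.019
th 2.20 [ 59.58 137.8 ] row dx 4.1 dz -4.1 ay -0.019
th 2.25 [ 64.31 134.45] row dx 4.2 dz -4.0 ay -0.019
th 2.30 [ 68.86 130.88] row dx 4.3 dz -3.8 ay -0.019
th 2.35 [ 73.22 127.08] row dx 4.4 dz -3.7 ay -0.019
th 2.40 [ 77.39 123.  ] row dx 4.6 dz -3.6 ay -0.011
th 2.45 [ 81.35 118.72] row dx 4.8 dz -3.4 ay -0.010
th 2.50 [ 85.09 114.24] row dx 4.9 dz -3.2 ay -0.010
```

View pics/a6.png

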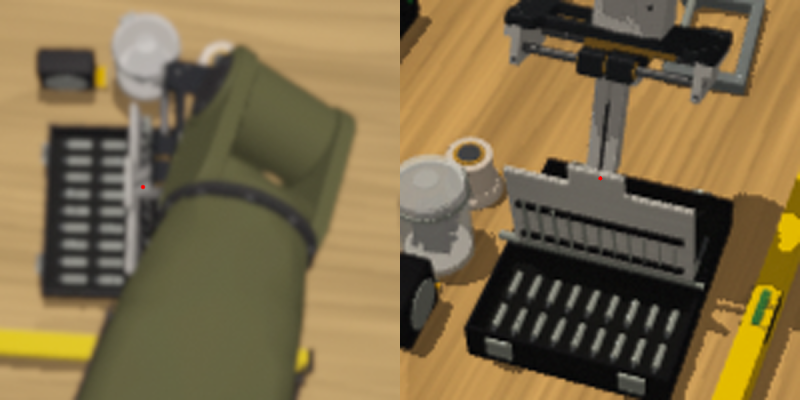

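Request:
play_rows(
  deltas=[
    [[1,0,-2.5,0,-0.01,0,0],[1.2,0,-2.5,0,-0.01,0,0],[1.3,0,-2.5,0,-0.01,0,0],[1.4,0,-2.5,0,-0.01,0,0],[1.4,0,-2.5,0,-0.01,0,0],[1.5,0,-2.5,0,-0.01,0,0],[1.5,0,-2.4,0,-0.01,0,0],[1.6,0,-2.4,0,-0.01,0,0],[1.6,0,-2.4,0,-0.01,0,0],[1.6,0,-2.4,0,-0.01,0,0]],
  ],
)

```text
time_s: 11.2
ee_pos: [0.5463, 0.0481, 0.1513]
eef_rot: [3.142, 1.269, 1.644]
force: [-0.1, -0.2, -0.6]
grip_width: 0.0006
```

Request:
play_rows(
  deltas=[
    [[1.7,0,-2.4,0,-0.01,0,0],[1.7,0,-2.3,0,-0.01,0,0],[1.7,0,-2.3,0,-0.01,0,0],[1.8,0,-2.3,0,-0.01,0,0],[1.8,0,-2.2,0,-0.01,0,0],[1.9,0,-2.2,0,-0.01,0,0],[1.9,0,-2.2,0,-0.01,0,0],[1.9,0,-2.2,0,-0.01,0,0],[2,0,-2.1,0,-0.01,0,0],[2,0,-2.1,0,-0.01,0,0]],
  ],
)

```text
time_s: 12.2
ee_pos: [0.5444, 0.0743, 0.1392]
eef_rot: [3.141, 1.369, 1.644]
force: [1.4, -1.4, 0.2]
grip_width: 0.0005
```

```bash
python3 look.py a7; python3 plan.py 2.15 3.15 .05
```

```text
12.3 [-0.0299  0.366   1.6076  0.2167  1.1975 -0.1857] [0.5442 0.0746 0.1392] [ 0.5465 -0.5104  0.1418]
local 0.00019995237793863583 0.054680476364584576 0.13916224149803613 tilt 11.611876174464424 xdir [-0.015   0.2007 -0.9795] ydotex 0.999999377553451
[0.05 0.14] 11.611876174464424 lx 0.00019995237793863583 [ 0.55 -0.51  0.14] 12.3
th 2.15 [ 54.68 140.9 ] row dx -1.7 dz -0.4 ay 0.015
th 2.20 [ 59.58 137.8 ] row dx 4.1 dz -4.1 ay -0.019
th 2.25 [ 64.31 134.45] row dx 4.2 dz -4.0 ay -0.019
th 2.30 [ 68.86 130.88] row dx 4.3 dz -3.8 ay -0.019
th 2.35 [ 73.22 127.08] row dx 4.4 dz -3.7 ay -0.019
th 2.40 [ 77.39 123.  ] row dx 4.6 dz -3.6 ay -0.011
th 2.45 [ 81.35 118.72] row dx 4.8 dz -3.4 ay -0.010
th 2.50 [ 85.09 114.24] row dx 4.9 dz -3.2 ay -0.010
th 2.55 [ 88.59 109.58] row dx 5.0 dz -3.0 ay -0.010
th 2.60 [ 91.86 104.75] row dx 5.1 dz -2.8 ay -0.010
th 2.65 [94.87 99.76] row dx 5.2 dz -2.6 ay -0.010
th 2.70 [97.63 94.62] row dx 5.3 dz -2.3 ay -0.010
th 2.75 [100.13  89.36] row dx 5.4 dz -2.1 ay -0.010
th 2.80 [102.36  83.98] row dx 5.5 dz -1.9 ay -0.010
th 2.85 [104.31  78.49] row dx 5.6 dz -1.7 ay -0.010
th 2.90 [105.98  72.91] row dx 5.6 dz -1.4 ay -0.010
th 2.95 [107.37  67.26] row dx 5.7 dz -1.2 ay -0.010
th 3.00 [108.47  61.54] row dx 5.7 dz -1.0 ay -0.010
th 3.05 [109.28  55.78] row dx 5.8 dz -0.7 ay -0.010
th 3.10 [109.79  49.9 ] row dx 5.9 dz -0.5 ay -0.001
th 3.15 [110.02  44.01] row dx 5.9 dz -0.2 ay 0.000
```

View pics/a7.png

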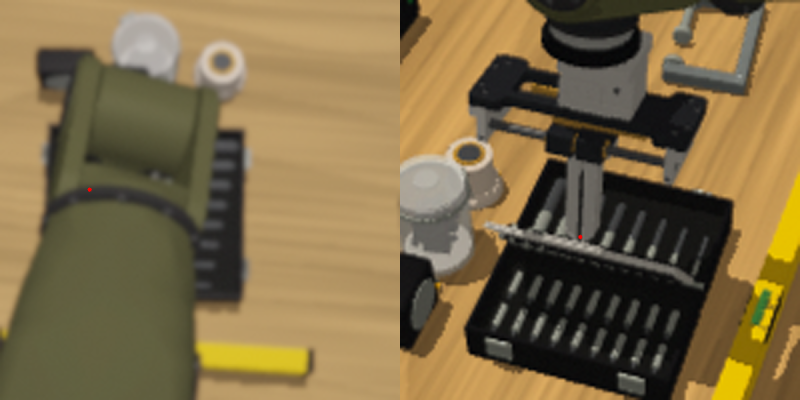

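The leaf is past upright, at about 2.15 rad, with the large drills in the right half visible behind it. I now swing it down.

Request:
play_rows(
  deltas=[
    [[1.7,0,-2.1,0,-0.009,0,0],[1.9,0,-2.1,0,-0.009,0,0],[2,0,-2,0,-0.009,0,0],[2,0,-2,0,-0.009,0,0],[2.1,0,-1.9,0,-0.007,0,0],[2.1,0,-1.9,0,-0.007,0,0],[2.2,0,-1.9,0,-0.006,0,0],[2.2,0,-1.8,0,-0.006,0,0],[2.2,0,-1.8,0,-0.005,0,0],[2.3,0,-1.8,0,-0.005,0,0]],
  ],
)

```text
time_s: 13.3
ee_pos: [0.5427, 0.0966, 0.122]
eef_rot: [3.141, 1.44, 1.644]
force: [0.7, -1.6, 0.4]
grip_width: 0.0002
```

Request:
play_rows(
  deltas=[
    [[2.3,0,-1.7,0,-0.005,0,0],[2.4,0,-1.7,0,-0.005,0,0],[2.4,0,-1.6,0,-0.005,0,0],[2.5,0,-1.6,0,-0.005,0,0],[2.5,0,-1.5,0,-0.005,0,0],[2.5,0,-1.5,0,-0.005,0,0],[2.5,0,-1.4,0,-0.005,0,0],[2.6,0,-1.4,0,-0.005,0,0],[2.6,0,-1.3,0,-0.005,0,0],[2.6,0,-1.3,0,-0.005,0,0]],
  ],
)

```text
time_s: 14.3
ee_pos: [0.5414, 0.1141, 0.0988]
eef_rot: [3.141, 1.49, 1.644]
force: [0.1, -0.1, 0.4]
grip_width: 0.0005
```

```bash
python3 look.py a8; python3 plan.py 2.65 3.15 .05
```

```text
14.4 [ 0.1022  0.4136  1.6328  0.0909  1.0951 -0.0128] [0.5413 0.1143 0.0986] [-0.1275 -0.5217  0.0212]
local 0.00012111248682674615 0.0944922647625695 0.09863803145146821 tilt 4.631144351878947 xdir [-0.0064  0.0805 -0.9967] ydotex 0.9999995423943476
[0.09 0.1 ] 4.631144351878947 lx 0.00012111248682674615 [-0.13 -0.52  0.02] 14.4
th 2.65 [94.87 99.76] row dx -1.1 dz -0.5 ay 0.000
th 2.70 [97.63 94.62] row dx 5.3 dz -2.3 ay -0.010
th 2.75 [100.13  89.36] row dx 5.4 dz -2.1 ay -0.010
th 2.80 [102.36  83.98] row dx 5.5 dz -1.9 ay -0.010
th 2.85 [104.31  78.49] row dx 5.6 dz -1.7 ay -0.010
th 2.90 [105.98  72.91] row dx 5.6 dz -1.4 ay -0.010
th 2.95 [107.37  67.26] row dx 5.7 dz -1.2 ay -0.010
th 3.00 [108.47  61.54] row dx 5.7 dz -1.0 ay -0.010
th 3.05 [109.28  55.78] row dx 5.8 dz -0.7 ay -0.010
th 3.10 [109.79  49.9 ] row dx 5.9 dz -0.5 ay -0.001
th 3.15 [110.02  44.01] row dx 5.9 dz -0.2 ay 0.000
```

View pics/a8.png

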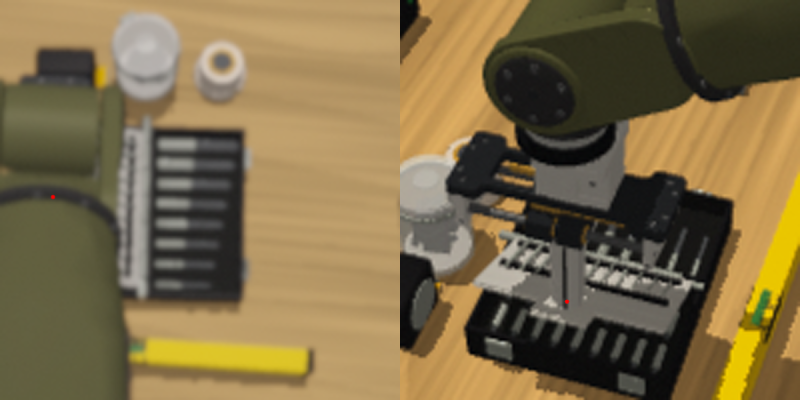

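Request:
play_rows(
  deltas=[
    [[2.1,0,-1,0,-0.005,0,0],[2.5,0,-1.1,0,-0.005,0,0],[2.7,0,-1.1,0,-0.005,0,0],[2.7,0,-1,0,-0.005,0,0],[2.7,0,-1,0,-0.005,0,0],[2.8,0,-0.9,0,-0.005,0,0],[2.8,0,-0.9,0,-0.005,0,0],[2.8,0,-0.8,0,-0.005,0,0],[2.8,0,-0.7,0,-0.005,0,0]],
  ],
)

```text
time_s: 15.3
ee_pos: [0.5408, 0.1239, 0.0755]
eef_rot: [3.14, 1.535, 1.643]
force: [-0.1, -1.0, 0.2]
grip_width: 0.0008
```

Request:
play_rows(
  deltas=[
    [[2.8,0,-0.6,0,-0.005,0,0],[2.8,0,-0.6,0,-0.005,0,0],[2.8,0,-0.5,0,-0.005,0,0],[2.8,0,-0.5,0,-0.005,0,0],[2.8,0,-0.4,0,-0.005,0,0],[2.8,0,-0.4,0,-0.005,0,0],[2.5,0,-0.3,0,-0.003,0,0],[2,0,-0.3,0,0,0,0]],
  ],
)

```text
time_s: 16.1
ee_pos: [0.5404, 0.1279, 0.0542]
eef_rot: [-3.117, 1.568, 1.668]
force: [0.5, -0.1, 0.9]
grip_width: 0.0004
```

```bash
python3 look.py a9; python3 plan.py 3.1 3.15 .05
```

```text
16.2 [0.1649 0.4818 1.6489 0.0035 1.0111 0.09  ] [0.5403 0.1278 0.0542] [ 0.1251 -0.3177  0.153 ]
local 0.00014673575141517764 0.10811452685443501 0.05416596639960654 tilt 0.17073022193012496 xdir [-0.0006  0.0029 -1.    ] ydotex 0.9999997719114552
[0.11 0.05] 0.17073022193012496 lx 0.00014673575141517764 [ 0.13 -0.32  0.15] 16.2
th 3.10 [109.79  49.9 ] row dx 4.3 dz -1.7 ay -0.003
th 3.15 [110.02  44.01] row dx 5.9 dz -0.2 ay 0.000
```

View pics/a9.png

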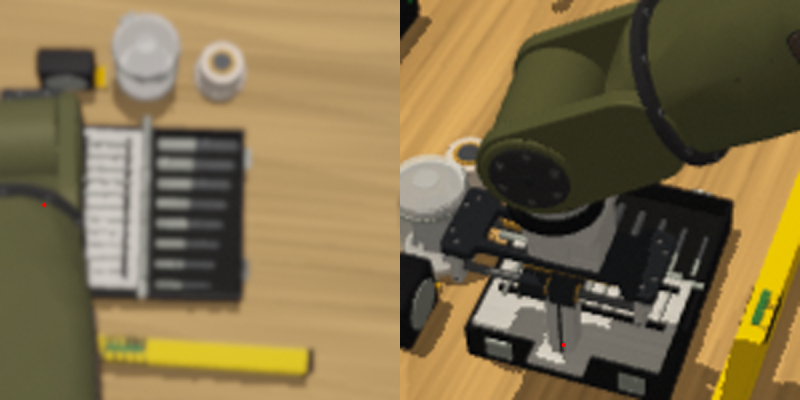

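Request:
play_rows(
  deltas=[
    [[2,0,-0.5,0,0,0,0],[2,0,-0.5,0,0,0,0],[1.5,0,-0.5,0,0,0,0],[1.5,0,0,0,0,0,0]],
  ],
)

```text
time_s: 16.6
ee_pos: [0.5403, 0.1294, 0.0473]
eef_rot: [-3.129, 1.568, 1.657]
force: [0.4, 0.3, 0.4]
grip_width: 0.0004
```

Request:
play_rows(
  deltas=[
    [[0.8,0,0,0,0,0,0]],
  ],
)

```text
time_s: 16.7
ee_pos: [0.5403, 0.1294, 0.0465]
eef_rot: [-3.128, 1.568, 1.657]
force: [0.3, -0.5, 1.0]
grip_width: 0.0005
```

Request:
play_rows(
  deltas=[
    [[0.8,0,0,0,0,0,0]],
  ],
)

```text
time_s: 16.8
ee_pos: [0.5403, 0.1294, 0.0458]
eef_rot: [3.141, 1.568, 1.644]
force: [-1.5, 0.3, 0.7]
grip_width: 0.0006
```

Request:
play_rows(
  deltas=[
    [[0.7,0,0,0,0,0,0],[0,0,0,0,0,0,0]],
  ],
)

```text
time_s: 17.0
ee_pos: [0.5403, 0.1294, 0.0453]
eef_rot: [3.13, 1.568, 1.632]
force: [-0.8, 0.5, 2.5]
grip_width: 0.0006
```

Request:
play_rows(
  deltas=[
    [[0.5,0,0,0,0,0,0],[0,0,0,0,0,0,0]],
  ],
)

```text
time_s: 17.2
ee_pos: [0.5404, 0.1294, 0.0452]
eef_rot: [3.088, 1.568, 1.59]
force: [-3.4, 0.5, 7.2]
grip_width: 0.0005
```

Height holds at 45.2 mm while the force rises to 7 N, so the leaf is on its stop. I draw the hand straight up, then away.

Request:
play_rows(
  deltas=[
    [[-1,0,0,0,0,0,0],[-5,0,0,0,0,0,0],[-15,0,0,0,0,0,0],[-25,0,0,0,0,0,0],[-30,0,0,0,0,0,0],[-30,0,0,0,0,0,0],[-30,0,0,0,0,0,0],[-25,0,0,0,0,0,0],[-15,0,0,0,0,0,0],[0,0,0,0,0,0,0]],
  ],
)

```text
time_s: 18.2
ee_pos: [0.541, 0.129, 0.2229]
eef_rot: [2.304, 1.566, 0.806]
force: [-0.7, -0.4, 0.1]
grip_width: 0.0003
```

Request:
play_rows(
  deltas=[
    [[0,0,20,0,0,0,0],[0,0,40,0,0,0,0],[0,0,40,0,0,0,0],[0,0,40,0,0,0,0],[0,0,40,0,0,0,0],[0,0,40,0,0,0,0],[0,0,40,0,0,0,0],[0,0,40,0,0,0,0],[0,0,40,0,0,0,0],[0,0,20,0,0,0,0]],
  ],
)

```text
time_s: 19.2
ee_pos: [0.566, -0.2328, 0.2181]
eef_rot: [-2.73, 1.567, 2.054]
force: [0.5, 0.1, 1.4]
grip_width: 0.0006
```

```bash
python3 look.py a10; python3 - <<'E'
from h import *
T=grab('top','top10');S=grab('side','side10')
a=T['img'][120:270,185:335][:,:,::-1];cv2.imwrite('pics/t10.png',cv2.resize(a,None,fx=4,fy=4,interpolation=cv2.INTER_CUBIC))
a=S['img'][135:260,150:345][:,:,::-1];cv2.imwrite('pics/s10.png',cv2.resize(a,None,fx=4,fy=4,interpolation=cv2.INTER_CUBIC))
E
```

```text
19.3 [-0.4499  0.4327  1.3115  0.0025  1.4006 -0.5207] [ 0.5662 -0.232   0.2182] [-0.107   0.0109 -0.9016]
local -0.00013011621562270193 -0.25265164114255434 0.21818796927425577 tilt 0.21701172301219399 xdir [-0.0018  0.0037 -1.    ] ydotex 0.9999965587004781
```

View pics/t10.png

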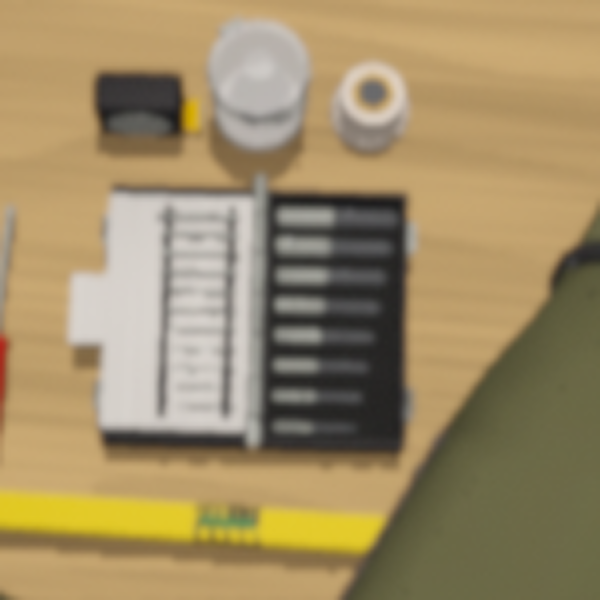

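View pics/s10.png

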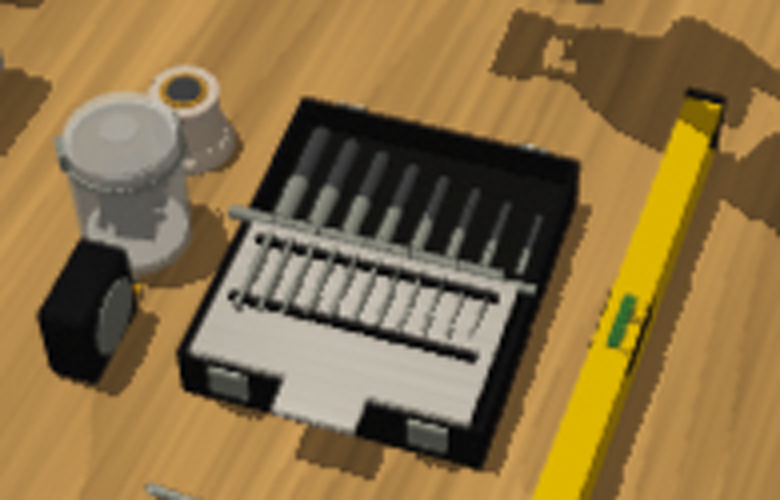

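```bash
python3 - <<'E'
from h import *
T=grab('top');S=grab('side')
t=lambda p:(185+(p[0]-1.5)/4,120+(p[1]-1.5)/4)
s=lambda p:(150+(p[0]-1.5)/4,135+(p[1]-1.5)/4)
for n,a,b in [('tabF',(71,272),(275,412)),('tabN',(68,344),(350,431)),('spF',(259,180),(235,212)),('spN',(252,442),(532,288))]:
    p,e=tri(T,t(a),S,s(b));print(n,p.round(4),round(e,4))
import pickle
cs=pickle.load(open('c0.pkl','rb'))
for n,c in(('top',T),('side',S)):
    d=np.abs(c['img'].astype(int)-cs[n]['img']).max(2)>40;cv2.imwrite('pics/d_'+n+'.png',d.astype(np.uint8)*255)
cv2.imwrite('pics/d.png',np.hstack([cv2.imread('pics/d_top.png'),cv2.imread('pics/d_side.png')])[:, :, :][::2,::2])
E
```

```text
tabF [0.5626 0.1565 0.0478] 0.0057
tabN [0.5133 0.1529 0.0483] 0.002
spF [0.6468 0.0278 0.0473] 0.0021
spN [0.4547 0.0138 0.0437] 0.0013
```

View pics/d.png

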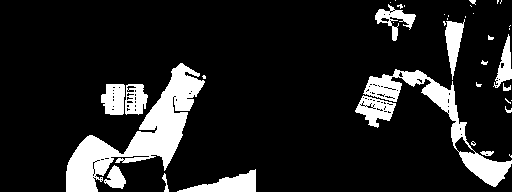

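The tab's top face measures 48 mm high against 45.5 mm for the spine, and the plate's half thickness is 2.5 mm, so the leaf is flat. The difference images show only the leaf, the arm and its shadow changed.

```bash
python3 -c "
from station import hand_in
print(hand_in())"
```

```text
the job is handed in; nothing more can be done
None
```

The leaf now lies flat on the left half of the case, the large drills are uncovered, and the job is handed in at about 19.4 s of the 42 s allowed.

**What I did:** I put the closed fingertip under the thumb tab and pushed the leaf slowly over its spine, about 0.25 rad/s at 1–3 N. I pressed it down until the height stopped changing at 45.2 mm while the force rose to 7 N. Then I lifted the hand straight up and moved it away to the right, well above the bench.

**Last checks:**
- **Leaf:** measured from the two views, the tab's top face is about 48 mm high and the spine 45.5 mm. With the plate's 2.5 mm half thickness, that means flat. The picture readings run about 3 mm high throughout and one tab corner's rays missed by 5.7 mm. The 45.2 mm stop, against 45 mm expected for a flat leaf, is the firmer evidence.
- **Case and other things:** the spine ends are on the same pixels as at the start. The before/after difference images show only the leaf, the arm and its shadow changed. The arm hid part of the level in the last top view, but the side view shows it where it was.
- **One oddity:** during the final press there was a brief sideways force of about 3.4 N, and the case did not move.

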